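Set the tilt stand to its working angle and load the reagent trough

ROBOT

A 6-joint arm with a two-finger parallel gripper is mounted at the origin on a cart in front of the work surface, level with it; the furniture and walls round the work are solid. World frame = base frame: x ahead of the robot, y to its left, z up, the work surface at z = 0. Lengths are in mm, angles in rad, forces in N, time in s.
With the tool pointing down it reaches from about 325 to 875 mm from the base axis. Payload 4.4 kg.
Tool frame: the origin (TCP) lies on the mounting face of the last link; the fingertips stand 173 mm ahead of it and the grasp point (between the pads) lies 155 mm ahead of it; z points along the fingers, y is the line along which they close (so a half turn about z gives the same grasp; the last joint's range is limited). The gripper opens to 85 mm and grips with 20 to 120 N. Pads are 22 mm wide; open, the fingers measure 114 mm over their backs; the gripper's body (76 mm by 85 mm) begins 54 mm behind the grasp point. The pads swing forward as they close: fully open they stand 13 mm farther back than shut.
Start: joints at [0.971, 0.207, 1.542, -0, 1.393, -0.15], TCP at [250.012, 517.806, 404.682] pointing down, gripper open.
Joint ranges: [-2.73, 2.73], [-0.86, 2.22], [0.23, 2.46], [-1.11, 4.25], [0.08, 2.63], [-2.82, 2.82]. Speed limits (rad/s): [2.79, 2.79, 3.14, 3.14, 3.14, 3.14].

INTERFACE

Orientations are given as a unit quaternion [w, x, y, z].
In Python, from cell import robot gives the robot as it stands.
- The arm moves only by the tool send_rows, never from a script. Its argument "rows" is one flat list of numbers, 7 for each row, row after row: the shift along the world's x, y, z as a fraction of full scale, then the turn, a rotation vector about the world's x, y, z as a fraction of full scale, then the opening, from 0 (shut) to 1 (fully open). A call has 1 to 12 rows; each row shifts and turns the commanded pose from where the row before left it; what a row does not reach is not made up. Full scale, the value 1, is 30 mm for a shift and 4 degrees for a turn. A row lasts 1/12 s, in which the tool goes at most 41.7 mm and 7.16 degrees, less where a joint would pass 70% of its speed; a pose out of reach is approached as far as the arm can. A call with a number of a shift or a turn outside -1 to 1 is refused whole. A call with a gripper value outside its range is refused whole. The fingers move at their own pace and stop on an object; "newtons" is the grip in N (left out, the last holds). Time passes only in rows, so rows that do not move let the fingers close. It gives the time, the measured TCP pose, the force, the opening and the grip force at its end, in the units of the state.
- robot.get_obs(): the state, without advancing time (a new reading comes with each control period).
- robot.grab_frame(name): name is "scene" or "side" or "wrist"; returns the picture (384x512x3 uint8, red, green, blue); there is no depth.
- robot.calibration(name): a dict with "intrinsics" (3x3 intrinsics, pixels), "D" ([k1, k2, p1, p2, k3] as OpenCV has them; the pictures are not rectified), "world_to_cam" (4x4, takes a point from world to camera coordinates); the wrist camera has in their place "hand_eye" (4x4, takes a point from camera to tool coordinates, whose origin is the TCP and whose axes are the flange's). Camera axes: x right, y down, z forward; pixel columns grow to the right and rows downward; lengths in mm; the calibration is good to about 2 mm. A picture is of the moment at which its call begins: read the wrist's pose just before it. calibration takes no time and is no camera call.
- robot.close_job(): hands the job in; it is judged then, once.
The state is a dict: "clock": time; "joints": joint angles; "qd": joint speeds; "effort": joint torques, N m; "tool_pos": TCP position; "eef_rot": TCP orientation; "ft_force": force on the tool from outside, world axes, zero at the start; "moment": the same for the moment, N m; "finger_gap": finger opening in mm; "grasp_force": force on a finger pad.
Only numpy, scipy, OpenCV 4.12 (cv2) and the standard library are available. Lean on these libraries where they do the work, as an engineer would, in place of code of your own. Each camera call takes 0.05 s, during which the arm holds its last target. There are 200 camera calls.

TASK

The tilt stand on the bench has its stage folded up for storage. Fold the stage down to 30 degrees above the bench; then seat the steel reagent trough in its pocket, flat and square between the four lips: hold the trough at the slope of the pocket and lower it right down before you let go, neither dropping it nor letting it tip in. Leave the stage at 30 degrees with the trough in it, ready for pipetting, and do not knock the glass beaker that stands behind.

Things in the scene. Friction and masses are not known exactly. Their poses are not given: they have to be found in the camera images.
- stand: Tilt stand, fixed to the bench: grey base 140 x 204 mm, 11 mm high. Origin at the centre of its underside, on the bench; x is level, from the hinged edge (nearer the robot) to the back, y along the hinge, z up. Hinge axis along y at x = -55 mm, 34 mm above the bench. A flat quadrant with a scale, 60 mm radius about the hinge, up to 102 mm high, stands at y = -88 mm.
- stage (a joint): Angle of the stage above the bench, rad: 0 lies level over the base, 0.524 is 30 degrees, 1.57 stands upright; grows as the far edge rises. Range 0 to 1.6. The hinge is stiff (1.0 N m of friction) and stays where it is left; about 9 N at the bar moves it.
- hinge (a point): Centre of the hinge axis. Its axes turn with the stage: x from the hinge up the slope to the bar, y along the hinge, z out of the pocket face (up when the stage lies level).
- bar (a point): Centre of the round steel bar along the stage's free edge: 12 mm diameter, 98 mm clear between its two side arms, along y, 115 mm from the hinge axis; 27 mm clear between the bar and the stage plate. Axes as hinge.
- pocket (a point): Centre of the pocket's floor on the stage (black rubber, aluminium lips), 45 mm up the slope from the hinge axis and 4.5 mm above its plane. The pocket is 60 mm (x) by 144 mm (y) clear, its lips are 5 mm thick and rise 6 mm above the floor. The plate is 6 mm thick and 156 mm wide. Axes as hinge: z out of the pocket.
- trough: Open stainless-steel reagent trough, 56 mm (x) by 140 mm (y) by 40 mm high, walls 3 mm, about 0.2 kg; at both ends a rim tab 44 mm wide sticks out 9.5 mm at the top. It is the same either way round. Starts standing level on the bench, open side up. Origin at the centre of its underside, z up out of its mouth. Grasp it across the 56 mm.
- beaker: Small glass beaker, 54 mm across, 58 mm high, standing behind, between the two places. Origin at the centre of its underside.
Mind the look-alikes: they are no part of the job. There is more than one size of the stand; the one meant has the size given above.

How it is judged (in metres and radians):
On the way, in this order (a step that is already met when the one before it is completed fails the run):
1. the stage is folded down to between 25 and 35 degrees above the bench (value of joint stage between 0.436 and 0.611 rad), for 0.2 s.
2. the trough, still held by the fingers, is lowered to within 20 mm of the pocket's floor, over the pocket within 15 mm and at its slope within 7 degrees (x of trough in the frame of pocket between -0.015 and 0.015 m and y of trough in the frame of pocket between -0.015 and 0.015 m and z of trough in the frame of pocket between -0.003 and 0.02 m and angle between the z axis of trough and the z axis of pocket, either way round below 0.122 rad and contact force between trough and the fingers above 2 N), for 0.1 s.
At the end, for the whole second after the job is handed in: The stage stands at 30 degrees within 5 degrees (0.436 to 0.611 rad); the trough lies in its pocket, its underside's centre within 4 mm of the pocket's centre along and across and on the floor within 2.5 mm, flat within 0.05 rad and square within 0.06 rad; stage and trough are at rest and released (all of step 1 and x of trough in the frame of pocket between -0.004 and 0.004 m and y of trough in the frame of pocket between -0.004 and 0.004 m and z of trough in the frame of pocket between -0.003 and 0.0025 m and angle between the z axis of trough and the z axis of pocket, either way round below 0.05 rad and angle between the y axis of trough and the y axis of pocket, either way round below 0.06 rad and linear speed of trough below 0.02 m/s and velocity of joint stage between -0.05 and 0.05 rad/s); the robot touches nothing.
It fails at once if the trough is dropped (moves faster than 0.3 m/s with no finger on it) (contact force between trough and the fingers below 0.05 N and linear speed of trough above 0.3 m/s).
It fails at once if the glass beaker is moved more than 25 mm or tipped (distance of beaker from where it was at the start of the episode above 0.025 m or angle between beaker's own z axis and vertical above 0.35 rad).
It also fails if it takes over 58 s, if anything falls off the work surface, if the arm or the gripper's body presses on something with over 40 N, if the wrist force passes 120 N, or if a joint passes its speed limit or range.

## Working session

There is one attempt and no reset: what is moved stays moved. The work goes in short steps, Python scripts to look and compute and a tool call to move; the robot and the scene stay as the last step left them, time stands still between calls to the robot, and variables do not carry over. Pictures are saved under pics/ and viewed, at most 10 in all, crops included, and the job is handed in when it is done.

Besides the shell and the picture viewer there is one more tool, called after "Call:" in YAML: its name, and indented under it one key for each argument. send_rows: Moves the arm, as the interface text tells. Shift numbers are shares of 30 mm and turn numbers shares of 4 degrees, none past 1 either way. Its arguments: {"type":"object","properties":{"rows":{"type":"array"},"newtons":{"type":"number"}},"required":["rows"]}

```bash
mkdir -p pics; ls; python3 - <<'E'
from cell import robot
import cv2, numpy as np, json
for n in("scene","side"):
    im=robot.grab_frame(n); cv2.imwrite(f"pics/{n}0.png",im[:,:,::-1])
    c=robot.calibration(n); np.savez(f"{n}.npz",**{k:np.array(v,float) for k,v in c.items()}); print(n,{k:np.round(v,3).tolist() for k,v in c.items()})
print(robot.get_obs())
a,b=cv2.imread("pics/scene0.png"),cv2.imread("pics/side0.png")
cv2.imwrite("pics/both.png",cv2.resize(a,(800,600),interpolation=cv2.INTER_CUBIC))
cv2.imwrite("pics/sideb.png",cv2.resize(b,(800,600),interpolation=cv2.INTER_CUBIC))
E
```

```text
pics
scene {'intrinsics': [[382.984, 0.0, 254.584], [0.0, 382.984, 183.697], [0.0, 0.0, 1.0]], 'D': [0.01, 0.0, 0.0, 0.0, 0.0], 'world_to_cam': [[0.91, 0.415, 0.009, -585.757], [0.33, -0.711, -0.621, 25.702], [-0.252, 0.568, -0.784, 1450.455], [0.0, 0.0, 0.0, 1.0]]}
side {'intrinsics': [[445.67, 0.0, 262.781], [0.0, 445.67, 187.019], [0.0, 0.0, 1.0]], 'D': [0.024, 0.0, 0.0, 0.0, 0.0], 'world_to_cam': [[0.999, 0.048, -0.003, -540.305], [0.025, -0.576, -0.817, 183.723], [-0.041, 0.816, -0.577, 1599.332], [0.0, 0.0, 0.0, 1.0]]}
{'clock': 0.1, 'joints': array([ 9.70477449e-01,  2.07353046e-01,  1.54283124e+00, -1.89378894e-05,
        1.39349942e+00, -1.50517337e-01]), 'qd': array([ 0.00031729, -0.00181099, -0.0025392 ,  0.00052129, -0.00066374,
       -0.00114943]), 'effort': array([-1.13956721e-03, -3.84097087e+01, -2.92546159e+01, -2.76118035e-04,
        4.86890174e-03,  3.03340039e-05]), 'tool_pos': array([249.83383098, 517.51849056, 403.62157167]), 'eef_rot': array([-3.74684650e-04,  2.23007873e-01,  9.74816083e-01, -9.76127090e-04]), 'ft_force': array([0.25132794, 0.25712287, 0.66914167]), 'moment': array([-0.04249127, -0.04285122,  0.01330157]), 'grasp_force': 0.0, 'finger_gap': 85.43090961432767}
```

View pics/both.png

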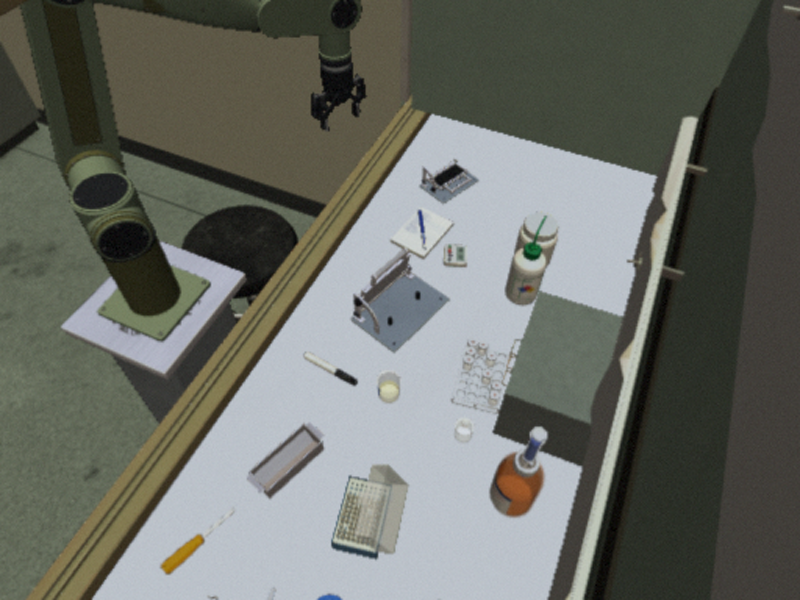

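View pics/sideb.png

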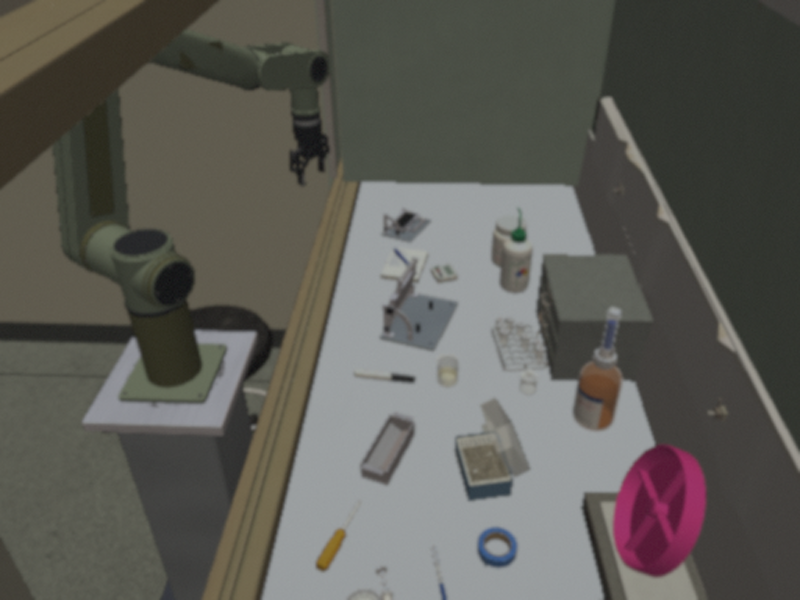

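The scene shows two stands: a large one at scene (400,300) (enlarged pixels) with its stage up, and a small one at (448,180). The trough is at (287,460), the beaker at (388,388). The size check comes next in enlarged crops.

```bash
python3 - <<'E'
import cv2, numpy as np
a,b=cv2.imread("pics/scene0.png"),cv2.imread("pics/side0.png")
def crop(im,u,v,w,h,s):
    return cv2.resize(im[v:v+h,u:u+w],None,fx=s,fy=s,interpolation=cv2.INTER_CUBIC)
# scene stand: u 215-295, v150-230 ; side stand: u 235-300, v 160-230
A=crop(a,215,150,80,60,5); B=crop(b,230,160,80,60,5)
C=crop(a,150,260,80,60,5); D=crop(b,215,255,80,60,5)
im=np.vstack([np.hstack([A,B]),np.hstack([C,D])]); 
for x in range(0,800,50): cv2.line(im,(x,0),(x,4),(0,0,255),1); cv2.line(im,(x,300),(x,304),(0,0,255),1)
cv2.imwrite("pics/c1.png",im)
E
```

```text
(no output)
```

View pics/c1.png

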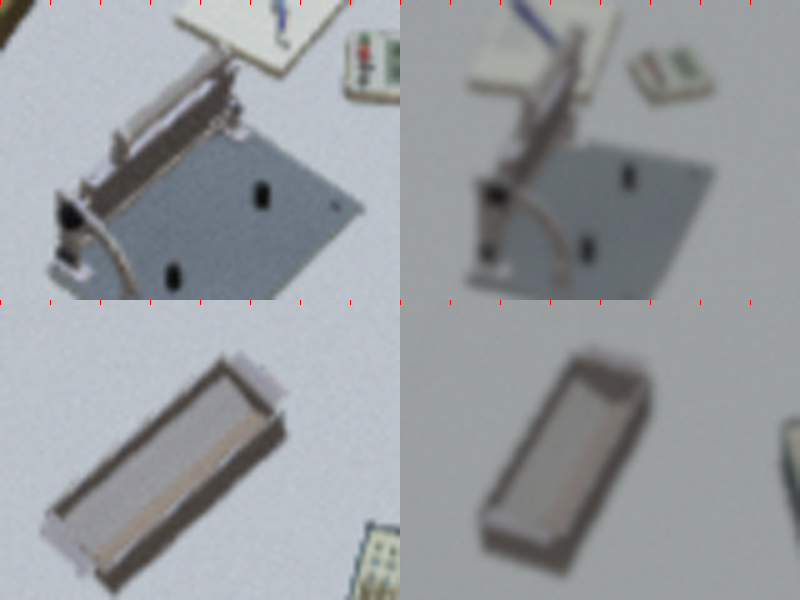

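The larger stand has four base corners to measure, and the trough's rim and ground corners are clear in both views. Next I fit both poses and check the base size.

```bash
cat > h.py <<'E'
import cv2, numpy as np
from scipy.optimize import least_squares
from scipy.spatial.transform import Rotation as R
def cal(n):
    z=np.load(n+".npz"); return z["intrinsics"],z["D"],z["world_to_cam"]
def proj(P,c):
    K,D,T=c; return cv2.projectPoints(np.asarray(P,float).reshape(-1,1,3),cv2.Rodrigues(T[:3,:3])[0],T[:3,3],K,D)[0][:,0]
def ray(uv,z,c):
    K,D,T=c; n=cv2.undistortPoints(np.array(uv,float).reshape(-1,1,2),K,D)[:,0]
    o=-T[:3,:3].T@T[:3,3]; d=np.c_[n,np.ones(len(n))]@T[:3,:3]
    return o+d*((z-o[2])/d[:,2])[:,None]
def fit(obs,x0):  # obs: list of (cam, model pts, px); pose x,y,yaw on bench
    def f(p):
        M=R.from_euler('z',p[2]).as_matrix(); t=np.array([p[0],p[1],0])
        return np.concatenate([(proj(np.array(m)@M.T+t,c)-np.array(u)).ravel() for c,m,u in obs])
    r=least_squares(f,x0,loss='soft_l1',x_scale=[100,100,1]); return r.x,r.fun.reshape(-1,2)
E
python3 - <<'E'
from h import *
S,D=cal("scene"),cal("side")
print("base scene: right,near-left,bottom",ray([[287.4,192],[225,205],[252.8,224]],11,S).round())
print("base side: right,near-left,bottom",ray([[293,193],[244,217],[275,222]],11,D).round())
print("rim scene far, near-left, near",ray([[194.4,271.4],[160,302.6],[170,313.6],[207,282]],40,S).round())
print("beaker bottom",ray([[249,252]],0,S).round(),ray([[287,244]],0,D).round())
def tm(sx,sy,z): return [28*sx,70*sy,z]
r0=ray([[194.4,271.4],[170,313.6]],40,S); c=r0.mean(0)
g=lambda p:p
# scene: near robot end? sort out by trial of yaw
obs=[(S,[tm(-1,1,40),tm(-1,-1,40),tm(1,-1,40),tm(1,1,40),tm(1,-1,0),tm(1,1,0)],[[194.4,271.4],[160,302.6],[170,313.6],[207,282],[172.4,318.4],[207,287.4]]),
(D,[tm(-1,1,40),tm(1,1,40),tm(-1,-1,40),tm(1,-1,40),tm(-1,-1,0),tm(1,-1,0)],[[250.4,265.4],[264.6,271],[231.4,298],[250,304],[232,304.6],[248.6,310.4]])]
for y in(-.3,):
    p,e=fit(obs,[c[0],c[1],y]); print("trough",p,e.round(1).tolist())
bm=lambda sx,sy:[70*sx,102*sy,11]
obs=[(S,[bm(1,1),bm(-1,-1),bm(1,-1)],[[287.4,192],[225,205],[252.8,224]]),(D,[bm(1,1),bm(-1,-1),bm(1,-1)],[[293,193],[244,217],[275,222]])]
p,e=fit(obs,[500,200,-.3]); print("stand",p,e.round(1).tolist())
E
```

```text
base scene: right,near-left,bottom [[650. 285.  11.]
 [464. 133.  11.]
 [591. 101.  11.]]
base side: right,near-left,bottom [[649. 290.  11.]
 [464. 128.  11.]
 [581. 103.  11.]]
rim scene far, near-left, near [[ 505. -152.   40.]
 [ 463. -282.   40.]
 [ 507. -298.   40.]
 [ 558. -167.   40.]]
beaker bottom [[623.   1.   0.]] [[627.  -2.   0.]]
trough [ 5.08795946e+02 -2.25562322e+02 -3.25628016e-01] [[0.3, -0.5], [-0.9, -0.1], [1.1, 1.8], [-0.3, 0.4], [0.8, 1.7], [0.8, 0.3], [-1.2, -0.5], [0.9, -1.5], [-0.4, -1.4], [-1.7, -2.0], [-0.5, 1.0], [-0.0, 0.6]]
stand [ 5.54415945e+02  2.12050511e+02 -2.77964430e-01] [[0.7, -1.2], [-1.2, -0.6], [0.0, 1.7], [0.1, -0.2], [-1.2, -1.0], [3.3, 1.6]]
```

The large stand's base diagonal measures about 240 mm against the 247 mm given, and its long side about 190–200 mm against 204 mm. So the large stand is the one meant; the one at (448,180) is much smaller. Next I work out the move to a wrist-camera view.

```bash
cat >> h.py <<'E'
def plan(obs,pos,yaw_y=None,slope=None,rot=None,log=True):
    """shift & turn to target; yaw_y: world angle of tool y, tool down; """
    if rot is None:
        y=np.array([np.cos(yaw_y),np.sin(yaw_y),0]); z=np.array([0,0,-1.]); rot=np.c_[np.cross(y,z),y,z]
    q=obs["eef_rot"]; cur=R.from_quat([q[1],q[2],q[3],q[0]])
    v=(R.from_matrix(rot)*cur.inv()).as_rotvec()*180/np.pi/4
    print("shift units",((np.array(pos)-obs["tool_pos"])/30).round(3),"turn units",v.round(3))
def Tcam(obs,he):
    q=obs["eef_rot"]; T=np.eye(4); T[:3,:3]=R.from_quat([q[1],q[2],q[3],q[0]]).as_matrix(); T[:3,3]=obs["tool_pos"]
    return np.linalg.inv(T@he)
E
python3 - <<'E'
from cell import robot
from h import *
c=robot.calibration("wrist"); np.savez("wrist.npz",**{k:np.array(v,float) for k,v in c.items()}); print({k:np.round(v,3).tolist() for k,v in c.items()})
o=robot.get_obs(); plan(o,[500,230,430],-.278)
E
```

```text
{'intrinsics': [[328.399, 0.0, 257.649], [0.0, 328.399, 192.305], [0.0, 0.0, 1.0]], 'D': [-0.087, 0.0, 0.0, 0.0, 0.0], 'hand_eye': [[0.001, -0.957, -0.289, 73.271], [1.0, 0.001, -0.001, -0.871], [0.002, -0.289, 0.957, 30.495], [0.0, 0.0, 0.0, 1.0]]}
shift units [ 8.339 -9.584  0.879] turn units [ 9.0000e-03 -3.1000e-02 -2.0039e+01]
```

Call:
send_rows:
  rows: [0.5,-0.45,0.05,0,0,-1,1,0.5,-0.45,0.05,0,0,-1,1,0.5,-0.45,0.05,0,0,-1,1,0.5,-0.45,0.05,0,0,-1,1,0.5,-0.45,0.05,0,0,-1,1,0.5,-0.45,0.05,0,0,-1,1,0.5,-0.45,0.05,0,0,-1,1,0.5,-0.45,0.05,0,0,-1,1,0.5,-0.45,0.05,0,0,-1,1,0.5,-0.45,0.05,0,0,-1,1]

```text
clock: 0.93
tool_pos: [400.5, 381.9, 419.1]
eef_rot: [-0.0, 0.544, 0.839, -0.001]
ft_force: [0.1, 0.4, 0.1]
finger_gap: 85.1
grasp_force: 0.0
```

Call:
send_rows:
  rows: [0.5,-0.45,0.05,0,0,-1,1,0.5,-0.45,0.05,0,0,-1,1,0.5,-0.45,0.05,0,0,-1,1,0.5,-0.45,0.05,0,0,-1,1,0.5,-0.45,0.05,0,0,-1,1,0.5,-0.45,0.05,0,0,-1,1,0.5,-0.45,0.05,0,0,-1,1,0.5,-0.45,0.05,0,0,-1,1,0.5,-0.45,0,0,0,-1,1,0.5,-0.45,0,0,0,-1,1,0,0,0,0,0,0,1,0,0,0,0,0,0,1]

```text
clock: 1.93
tool_pos: [550.4, 247.1, 430.8]
eef_rot: [-0.0, 0.798, 0.603, -0.001]
ft_force: [-0.9, -0.1, 0.2]
finger_gap: 85.2
grasp_force: 0.0
```

```bash
cat > w.py <<'E'
import sys,pickle
from cell import robot
from h import *
o=robot.get_obs(); im=robot.grab_frame("wrist")[:,:,::-1]; n=sys.argv[1]
pickle.dump(o,open(n+".pkl","wb")); cv2.imwrite(f"pics/{n}_raw.png",im)
cv2.imwrite(f"pics/{n}.png",cv2.resize(im,(800,600),interpolation=cv2.INTER_CUBIC))
print(o["clock"],o["tool_pos"].round(1),o["eef_rot"].round(4))
E
python3 w.py w1
```

```text
1.9333 [550.4 247.1 430.8] [-5.000e-04  7.977e-01  6.030e-01 -7.000e-04]
```

View pics/w1.png

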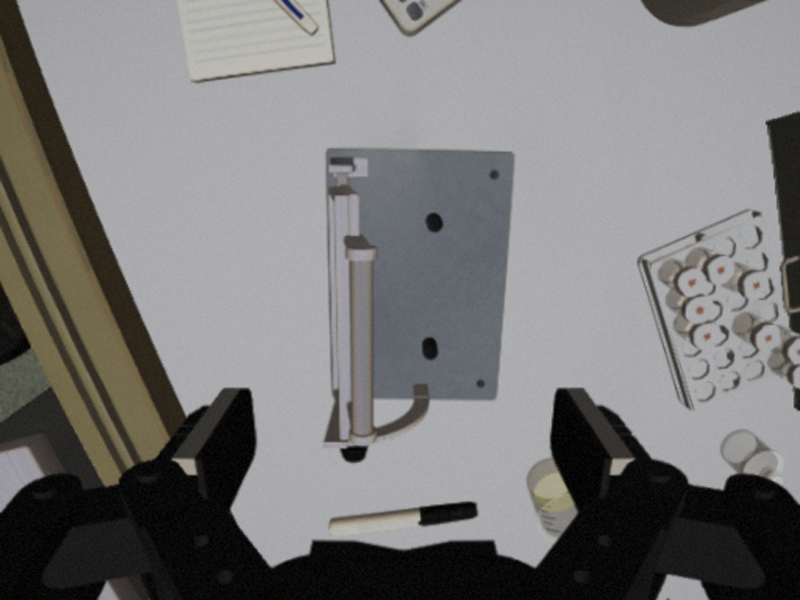

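Wrist view: the stand's base corners are at (328,150), (513,153), (497,400), with the fourth hidden near the quadrant. The bar runs from (362,258) to (362,432) between its arms, and the beaker is at (553,495).

```bash
python3 - <<'E'
from h import *
import pickle
z=np.load("wrist.npz"); o=pickle.load(open("w1.pkl","rb"))
W=(z["intrinsics"],z["D"],Tcam(o,z["hand_eye"]))
S,D=cal("scene"),cal("side"); k=1.5625
bm=lambda sx,sy:[70*sx,102*sy,11]
obs=[(W,[bm(-1,1),bm(1,1),bm(1,-1)],np.array([[328,150],[513,153],[497,400]])/k)]
p,e=fit(obs,[554,212,-.28]); print("stand W",p,e.round(1).tolist())
obs2=obs+[(S,[bm(1,1),bm(-1,-1),bm(1,-1)],[[287.4,192],[225,205],[252.8,224]]),(D,[bm(1,1),bm(-1,-1),bm(1,-1)],[[293,193],[244,217],[275,222]])]
print("all",fit(obs2,p)[0])
M=R.from_euler('z',p[2]).as_matrix()
def bar(th,y): return M@np.array([-55+115*np.cos(th),y,34+115*np.sin(th)])+[p[0],p[1],0]
r=least_squares(lambda q:(proj([bar(q[0],49+q[1]),bar(q[0],-49+q[1])],W)-np.array([[362,258],[362,432]])/k).ravel(),[1.5,0]); print("th,dy",r.x,r.fun.round(1))
print("bar centre",bar(r.x[0],0), "hinge",M@[-55,0,34]+[p[0],p[1],0])
print("beaker top/bottom",ray([[553/k,495/k]],30,W))
b=bar(r.x[0],0); plan(o,b+[0,0,155],p[2])
E
```

```text
stand W [ 5.50857125e+02  2.14149784e+02 -2.87608903e-01] [[-2.1, -0.2], [1.2, -0.4], [0.2, 1.4]]
all [ 5.51597853e+02  2.13984862e+02 -2.87416883e-01]
th,dy [1.37566296 0.47903058] [-0.7  0.9  0.7 -1.1]
bar centre [519.49855322 223.42598218 146.81750917] hinge [498.1162567  229.75109242  34.        ]
beaker top/bottom [[615.81771165   4.65106257  30.        ]]
shift units [-1.031 -0.788 -4.3  ] turn units [ 0.001 -0.025 -0.163]
```

Call:
send_rows:
  rows: [-0.34,-0.26,-0.5,0,0,-0.05,1,-0.34,-0.26,-0.7,0,0,-0.05,1,-0.34,-0.26,-0.8,0,0,-0.05,1,0,0,-0.8,0,0,0,1,0,0,-0.8,0,0,0,1,0,0,-0.75,0,0,0,1,0,0,0,0,0,0,1,0,0,0,0,0,0,0,0,0,0,0,0,0,0,0,0,0,0,0,0,0]
  newtons: 30

```text
clock: 2.82
tool_pos: [520.1, 225.0, 303.4]
eef_rot: [0.001, 0.8, 0.6, 0.002]
ft_force: [1.3, 0.7, -0.3]
finger_gap: 51.6
grasp_force: 0.0
```

Call:
send_rows:
  rows: [0,0,0,0,0,0,0,0,0,0,0,0,0,0,0,0,0,0,0,0,0,0,0,0,0,0,0,0]

```text
clock: 3.15
tool_pos: [520.1, 224.4, 302.4]
eef_rot: [0.001, 0.801, 0.599, 0.001]
ft_force: [0.9, -0.4, 2.8]
finger_gap: 10.9
grasp_force: 29.2
```

The bar is gripped: the gap is 10.9 mm and the side force is small. Now I follow the hinge arc down to 30°.

Call:
send_rows:
  rows: [0.253,-0.075,-0.063,0,0,0,0,0.249,-0.074,-0.083,0,0,0,0,0.24,-0.071,-0.097,0,0,0,0,0.237,-0.07,-0.117,0,0,0,0,0.224,-0.066,-0.133,0,0,0,0,0.217,-0.064,-0.153,0,0,0,0]

```text
clock: 3.65
tool_pos: [561.5, 212.2, 283.0]
eef_rot: [-0.001, 0.801, 0.599, -0.001]
ft_force: [-5.6, 0.5, 10.1]
finger_gap: 10.8
grasp_force: 31.4
```

Call:
send_rows:
  rows: [0.208,-0.061,-0.163,0,0,0,0,0.192,-0.057,-0.183,0,0,0,0,0.185,-0.055,-0.193,0,0,0,0,0.166,-0.049,-0.207,0,0,0,0,0.153,-0.045,-0.22,0,0,0,0,0.137,-0.041,-0.23,0,0,0,0,0,0,0,0,0,0,0,0,0,0,0,0,0,0]

```text
clock: 4.32
tool_pos: [593.3, 202.5, 245.7]
eef_rot: [-0.0, 0.801, 0.599, -0.0]
ft_force: [0.5, -0.3, -0.7]
finger_gap: 11.0
grasp_force: 32.1
```

Call:
send_rows:
  rows: [0,0,0,0,0,0,0.26,0,0,0,0,0,0,0.26,0,0,0,0,0,0,0.26,0,0,0.4,0,0,0,0.26,0,0,0.8,0,0,0,0.26,0,0,1,0,0,0,0.26,-0.3,0.35,1,0,0,0,1,-0.3,0.35,1,0,0,0,1,-0.4,0.35,1,0,0,0,1,-0.3,0.35,0.9,0,0,0,1,0,0,0,0,0,0,1,0,0,0,0,0,0,1]

```text
clock: 5.32
tool_pos: [554.1, 245.3, 433.0]
eef_rot: [0.001, 0.8, 0.6, 0.003]
ft_force: [0.5, -0.4, -1.0]
finger_gap: 85.6
grasp_force: 0.0
```

```bash
python3 w.py w2; python3 - <<'E'
import cv2
im=cv2.imread("pics/w2_raw.png"); cv2.imwrite("pics/w2c.png",cv2.resize(im[80:305,190:490-0][:,:300],None,fx=8/3,fy=8/3,interpolation=cv2.INTER_CUBIC))
E
```

```text
5.3167 [554.1 245.3 433. ] [0.0013 0.8001 0.5998 0.0033]
```

View pics/w2c.png

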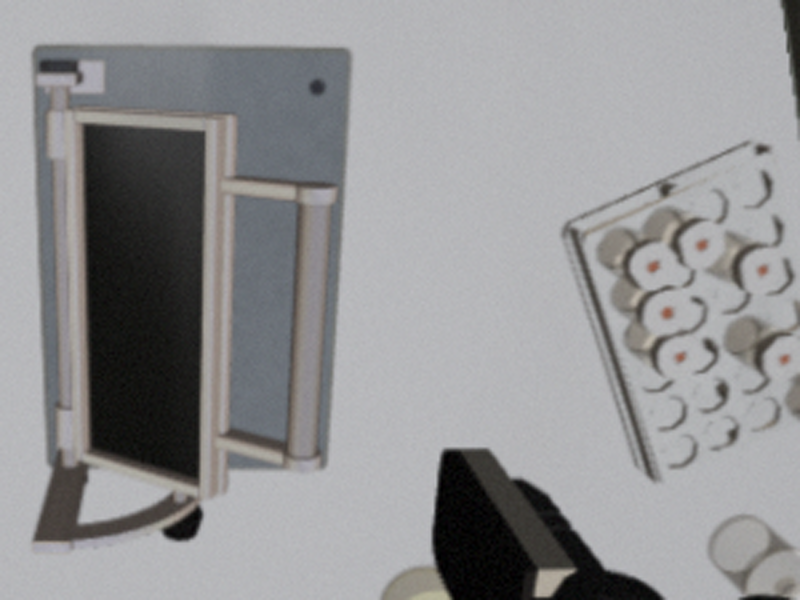

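The stage is down. In this crop the rubber corners are at TL (84,122), TR (206,131), BR (199,488), BL (89,450), and the bar centreline runs (315,200)–(303,455). The base corners are at (33,46), (351,50), (327,468). Next I fit the stand pose and stage angle.

```bash
cat > st.py <<'E'
from h import *
import pickle
z=np.load("wrist.npz"); o=pickle.load(open("w2.pkl","rb"))
W=(z["intrinsics"],z["D"],Tcam(o,z["hand_eye"]))
px=lambda *a:np.array(a,float)*3/8+[190,80]
def frames(p):
    M=R.from_euler('z',p[2]); S=M*R.from_euler('y',-p[3]); t=np.array([p[0],p[1],0])
    h=M.apply([-55,0,34])+t; return M,S,t,h
poc=lambda S,h,P:S.apply(np.array(P,float)+[45,0,4.5])+h
def dl(a,b,q): d=(b-a)/np.linalg.norm(b-a); return (q-a)[0]*d[1]-(q-a)[1]*d[0]
TL,TR,BR,BL=px([84,122],[206,131],[199,488],[89,450])
def f(p):
    M,S,t,h=frames(p); ln=lambda A,B:proj(poc(S,h,[A,B]),W)
    r=[]
    L=ln([-30,-72,0],[-30,72,0]);T=ln([-30,72,6],[30,72,6]);Rr=ln([30,-72,6],[30,72,6]);B=ln([-30,-72,0],[30,-72,0])
    for l,qs in((L,(TL,BL)),(T,(TL,TR)),(Rr,(TR,BR)),(B,(BL,BR))): r+=[dl(l[0],l[1],q) for q in qs]
    b=proj(S.apply([[115,-49,0],[115,49,0]])+h,W)
    r+=[dl(b[0],b[1],q) for q in px([315,200],[303,455])]
    c=proj(M.apply([[-70,102,11],[70,102,11],[70,-102,11]])+t,W)-px([33,46],[351,50],[327,468])
    r+=list(.5*c.ravel())
    return np.array(r)
if __name__=="__main__":
    r=least_squares(f,[551,214,-.288,.52],x_scale=[100,100,1,1]); p=r.x; print(p,np.degrees(p[3]),r.fun.round(2))
    M,S,t,h=frames(p); print("bar",(S.apply([115,0,0])+h).round(1),"pocket",poc(S,h,[0,0,0]).round(1),"hinge",h.round(1))
    np.save("stand.npy",p)
E
python3 st.py; python3 - <<'E'
import sys; sys.path.insert(0,'.')
from cell import robot
from h import *
u=np.array([np.cos(-.326),np.sin(-.326),0]); ty=np.array([-u[1],u[0],0])
plan(robot.get_obs(),np.array([509,-226,430])+35*ty,-.326)
E
```

```text
[ 5.51291197e+02  2.13800537e+02 -2.95871489e-01  5.67540327e-01] 32.51766545467654 [ 0.08  0.49  0.95  0.96 -0.46 -0.51 -0.77 -2.05  0.17 -0.83  0.06 -0.12
  0.88 -0.06  0.19  0.99]
bar [591.4 201.6  95.8] pocket [532.7 219.5  62. ] hinge [498.7 229.8  34. ]
shift units [ -1.126 -14.587  -0.018] turn units [-0.005  0.038 -0.587]
```

Call:
send_rows:
  rows: [0,-0.5,0,0,0,0,1,-0.1,-1,0,0,0,-0.1,1,-0.1,-1,0,0,0,-0.1,1,-0.1,-1,0,0,0,-0.1,1,-0.1,-1,0,0,0,-0.1,1,-0.1,-1,0,0,0,-0.1,1,-0.1,-1,0,0,0,0,1,-0.1,-1,0,0,0,0,1,-0.1,-1,0,0,0,0,1,-0.1,-1,0,0,0,0,1,-0.1,-1,0,0,0,0,1,-0.1,-1,0,0,0,0,1]

```text
clock: 6.37
tool_pos: [519.9, -103.1, 426.8]
eef_rot: [-0.002, 0.811, 0.585, -0.001]
ft_force: [0.6, -0.4, -0.3]
finger_gap: 85.4
grasp_force: 0.0
```

Call:
send_rows:
  rows: [0,-1,0,0,0,0,1,0,-1,0,0,0,0,1,0,-0.7,0,0,0,0,1,0,-0.4,0,0,0,0,1,0,0,0,0,0,0,1,0,0,0,0,0,0,1,0,0,0,0,0,0,1]

```text
clock: 6.95
tool_pos: [521.0, -192.7, 428.2]
eef_rot: [-0.001, 0.811, 0.585, -0.0]
ft_force: [-0.3, 0.4, 0.6]
finger_gap: 85.5
grasp_force: 0.0
```

```bash
python3 w.py w3; python3 - <<'E'
import cv2
im=cv2.imread("pics/w3_raw.png"); cv2.imwrite("pics/w3c.png",cv2.resize(im[60:285,120:420],None,fx=8/3,fy=8/3,interpolation=cv2.INTER_CUBIC))
from st import *
for th in(.51,.525,.54,.555):
    r=least_squares(lambda q:f([*q,th]),[551,214,-.288]); M,S,t,h=frames([*r.x,th]); print(th,r.cost.round(2),r.x.round(3),poc(S,h,[0,0,0]).round(1),(S.apply([115,0,0])+h).round(1))
E
```

```text
6.95 [ 521.  -192.7  428.2] [-1.000e-03  8.108e-01  5.853e-01 -1.000e-04]
0.51 8.76 [ 5.49352e+02  2.13913e+02 -2.98000e-01] [532.2 219.2  59.9] [592.7 200.6  90.1]
0.525 7.08 [ 5.49838e+02  2.13893e+02 -2.98000e-01] [532.3 219.3  60.4] [592.4 200.8  91.6]
0.54 5.86 [ 5.50338e+02  2.13867e+02 -2.97000e-01] [532.4 219.3  61. ] [592.1 201.1  93.1]
0.555 5.13 [ 5.50851e+02  2.13833e+02 -2.96000e-01] [532.6 219.4  61.5] [591.7 201.4  94.6]
```

View pics/w3c.png

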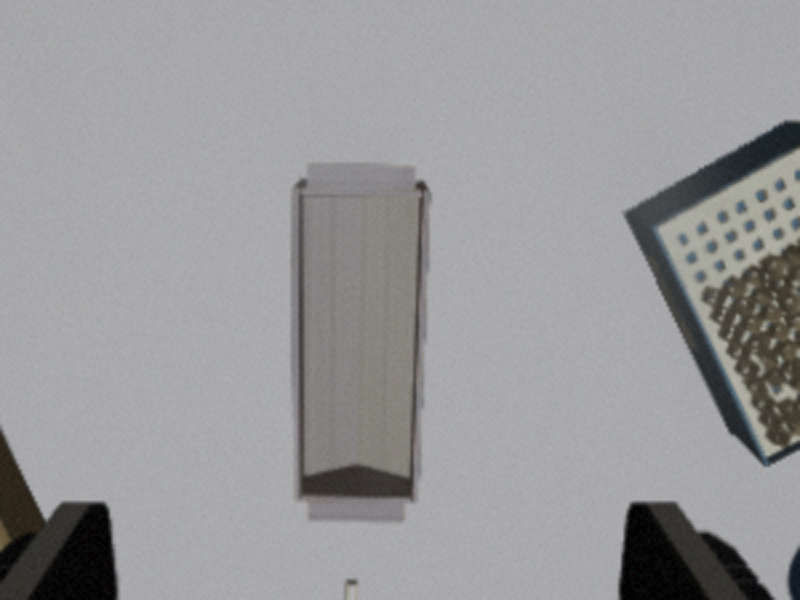

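The trough rim corners are at TL (295,184), TR (427,184), BR (415,500), BL (297,499). The outer tab edges are at y=163 (x 308–414) and y=520 (x 308–405).

```bash
python3 - <<'E'
from h import *
import pickle
z=np.load("wrist.npz"); o=pickle.load(open("w3.pkl","rb"))
W=(z["intrinsics"],z["D"],Tcam(o,z["hand_eye"]))
u=np.array([[295,184],[427,184],[415,500],[297,499],[308,163],[414,163],[308,520],[405,521]])*3/8+[120,60]
m=[[-28,70,40],[28,70,40],[28,-70,40],[-28,-70,40],[-22,79.5,40],[22,79.5,40],[-22,-79.5,40],[22,-79.5,40]]
p,e=fit([(W,m,u)],[509,-226,-.326]); print(p,e.round(1).tolist()); np.save("trough.npy",p)
plan(o,[p[0],p[1],155+33],p[2])
E
```

```text
[ 5.04974309e+02 -2.22799756e+02 -3.33624900e-01] [[-1.4, 0.3], [1.0, 1.0], [1.5, 0.4], [-0.9, 0.1], [-0.7, -0.7], [0.6, -0.1], [0.0, -0.6], [0.0, -0.4]]
shift units [-0.534 -1.002 -8.006] turn units [-0.021 -0.02  -0.192]
```

Call:
send_rows:
  rows: [-0.13,-0.25,-0.5,0,0,-0.05,1,-0.13,-0.25,-1,0,0,-0.05,1,-0.13,-0.25,-1,0,0,-0.05,1,-0.14,-0.25,-1,0,0,-0.04,1,0,0,-1,0,0,0,1,0,0,-1,0,0,0,1,0,0,-1,0,0,0,1,0,0,-0.8,0,0,0,1,0,0,-0.5,0,0,0,1,0,0,-0.2,0,0,0,1,0,0,0,0,0,0,1,0,0,0,0,0,0,1]

```text
clock: 8.0
tool_pos: [505.9, -222.9, 189.6]
eef_rot: [0.0, 0.814, 0.58, 0.0]
ft_force: [-0.3, 0.1, 0.1]
finger_gap: 85.3
grasp_force: 0.0
```

Call:
send_rows:
  rows: [0,0,0,0,0,0,0.4,0,0,0,0,0,0,0.4,0,0,0,0,0,0,0.4,0,0,0,0,0,0,0.4,0,0,0,0,0,0,0.4,0,0,0,0,0,0,0.4]
  newtons: 40

```text
clock: 8.5
tool_pos: [506.2, -223.9, 190.7]
eef_rot: [0.001, 0.815, 0.58, 0.001]
ft_force: [-0.1, 0.7, 6.8]
finger_gap: 55.0
grasp_force: 44.9
```

```bash
cat > tgt.py <<'E'
import sys
from cell import robot
from st import *
th=float(sys.argv[1]); d=float(sys.argv[2])
r=least_squares(lambda q:f([*q,th]),[551,214,-.288]); M,S,t,h=frames([*r.x,th])
A=S.as_matrix(); rot=np.c_[A[:,1],A[:,0],-A[:,2]]
P=poc(S,h,[0,0,0]); o=robot.get_obs(); g=P+A[:,2]*d
print(r.x,P.round(1)); print("target",g.round(1),"axes x,y,z",A.T.round(3).tolist()); plan(o,g,rot=rot)
q=o["eef_rot"]; C=R.from_quat([q[1],q[2],q[3],q[0]]).as_matrix()
e=C@[0,0,190]+o["tool_pos"]-P; print("trough in pocket",(A.T@e).round(2),"tilt err deg",np.degrees((R.from_matrix(rot)*R.from_matrix(C).inv()).as_rotvec()@A).round(2), o["clock"],o["ft_force"].round(1))
E
python3 tgt.py .535 250
```

```text
[ 5.50169596e+02  2.13876128e+02 -2.97188045e-01] [532.4 219.3  60.8]
target [410.5 256.6 275.9] axes x,y,z [[0.823, -0.252, 0.51], [0.293, 0.956, 0.0], [-0.487, 0.149, 0.86]]
shift units [-3.188 16.018  2.84 ] turn units [-2.358 -7.246  0.516]
trough in pocket [  59.92 -431.59 -105.4 ] tilt err deg [  0.59 -30.48   2.05] 8.5 [-0.1  0.7  6.8]
```

Call:
send_rows:
  rows: [0,0,0.3,0,0,0,0.4,0,0,0.7,0,0,0,0.4,0,0,1,0,0,0,0.4,0,0,1,0,0,0,0.4,0,0,1,0,0,0,0.4,0,0,0.5,0,0,0,0.4,-0.1,0.4,0,-0.13,-0.4,0.03,0.4,-0.2,0.7,0,-0.13,-0.4,0.03,0.4,-0.2,0.9,-0.1,-0.13,-0.4,0.03,0.4,-0.2,0.9,-0.1,-0.13,-0.4,0.03,0.4,-0.2,0.9,-0.1,-0.13,-0.4,0.03,0.4,-0.2,0.9,-0.1,-0.13,-0.4,0.03,0.4]

```text
clock: 9.5
tool_pos: [471.2, -81.2, 311.6]
eef_rot: [0.071, 0.808, 0.582, 0.052]
ft_force: [0.6, -0.4, -2.2]
finger_gap: 55.0
grasp_force: 43.9
```

Call:
send_rows:
  rows: [-0.2,0.9,-0.1,-0.13,-0.4,0.03,0.4,-0.2,0.9,-0.1,-0.13,-0.4,0.03,0.4,-0.2,0.9,-0.1,-0.13,-0.4,0.03,0.4,-0.2,0.9,-0.1,-0.13,-0.4,0.03,0.4,-0.2,0.9,-0.1,-0.13,-0.4,0.03,0.4,-0.2,0.9,-0.1,-0.13,-0.4,0.03,0.4,-0.2,0.9,-0.1,-0.13,-0.4,0.03,0.4,-0.2,0.9,-0.1,-0.13,-0.4,0.03,0.4,-0.2,0.9,-0.1,-0.13,-0.4,0.03,0.4,-0.2,0.9,-0.1,-0.13,-0.4,0.03,0.4,0,0,0,0,0,0,0.4,0,0,0,0,0,0,0.4]

```text
clock: 10.5
tool_pos: [411.4, 189.1, 282.1]
eef_rot: [0.186, 0.782, 0.578, 0.139]
ft_force: [-4.8, 4.6, 3.3]
finger_gap: 55.1
grasp_force: 44.8
```

```bash
python3 tgt.py .535 250
```

```text
[ 5.50169596e+02  2.13876128e+02 -2.97188045e-01] [532.4 219.3  60.8]
target [410.5 256.6 275.9] axes x,y,z [[0.823, -0.252, 0.51], [0.293, 0.956, 0.0], [-0.487, 0.149, 0.86]]
shift units [-0.029  2.25  -0.207] turn units [-0.312 -0.899 -0.009]
trough in pocket [  8.3  -63.83  55.26] tilt err deg [-0.14 -3.8   0.04] 10.5 [-4.8  4.6  3.3]
```

Small side force: the trough may be brushing the quadrant. I raise it, then continue.

Call:
send_rows:
  rows: [-0.1,0,0.5,0,0,0,0.4,-0.2,0,0.7,0,0,0,0.4,0,0,0,0,0,0,0.4,0,0,0,0,0,0,0.4]

```text
clock: 10.83
tool_pos: [403.7, 186.8, 318.8]
eef_rot: [0.187, 0.783, 0.576, 0.139]
ft_force: [-0.1, -0.7, -2.6]
finger_gap: 55.1
grasp_force: 44.0
```

Call:
send_rows:
  rows: [0,0.5,0,-0.1,-0.3,0,0.4,0,0.7,0,-0.1,-0.3,0,0.4,0,0.7,0,-0.1,-0.3,0,0.4,0,0.3,0,0,0,0,0.4,0,0,0,0,0,0,0.4,0,0,0,0,0,0,0.4]

```text
clock: 11.33
tool_pos: [403.1, 253.0, 316.7]
eef_rot: [0.213, 0.776, 0.573, 0.155]
ft_force: [-0.1, 0.4, -2.1]
finger_gap: 55.0
grasp_force: 44.0
```

```bash
python3 tgt.py .535 250; python3 w.py w4; python3 - <<'E'
from cell import robot
import cv2,numpy as np
s=robot.grab_frame("scene")[:,:,::-1]; d=robot.grab_frame("side")[:,:,::-1]; cv2.imwrite("pics/s4_raw.png",s);cv2.imwrite("pics/d4_raw.png",d)
c=lambda im,u,v,w=80,h=60:cv2.resize(im[v:v+h,u:u+w],(400,300),interpolation=cv2.INTER_CUBIC)
w=cv2.imread("pics/w4_raw.png")
cv2.imwrite("pics/m4.png",np.vstack([np.hstack([c(s,205,150,),c(d,225,155)]),np.hstack([cv2.resize(w,(400,300)),c(s,165,110,160,120)])]))
E
```

```text
[ 5.50169596e+02  2.13876128e+02 -2.97188045e-01] [532.4 219.3  60.8]
target [410.5 256.6 275.9] axes x,y,z [[0.823, -0.252, 0.51], [0.293, 0.956, 0.0], [-0.487, 0.149, 0.86]]
shift units [ 0.247  0.121 -1.361] turn units [ 0.032 -0.031  0.034]
trough in pocket [15.37 -6.33 98.19] tilt err deg [ 0.21 -0.08  0.04] 11.3333 [-0.1  0.4 -2.1]
11.3333 [403.1 253.  316.7] [0.213  0.776  0.573  0.1554]
```

View pics/m4.png

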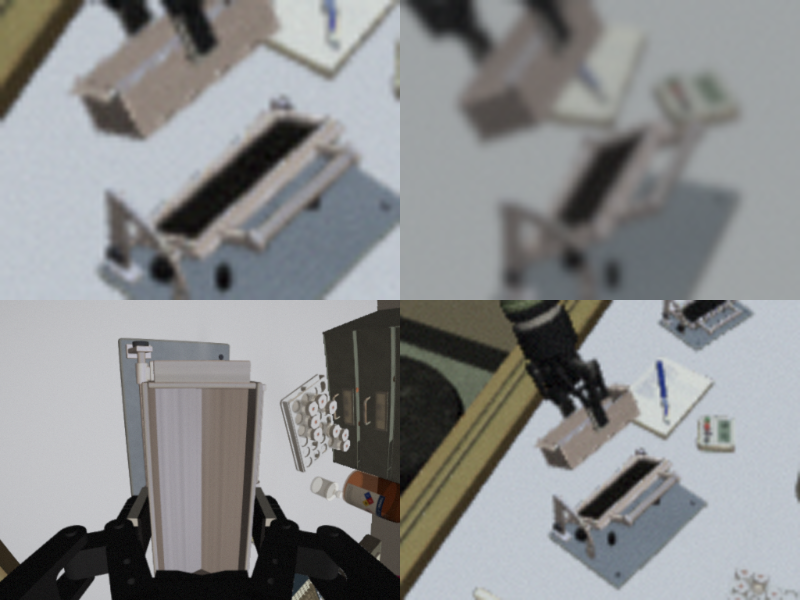

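```bash
python3 -c "
import cv2
im=cv2.imread('pics/w4_raw.png'); cv2.imwrite('pics/w4c.png',cv2.resize(im[40:190,150:350],None,fx=4,fy=4,interpolation=cv2.INTER_CUBIC))"
```

```text
(no output)
```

View pics/w4c.png

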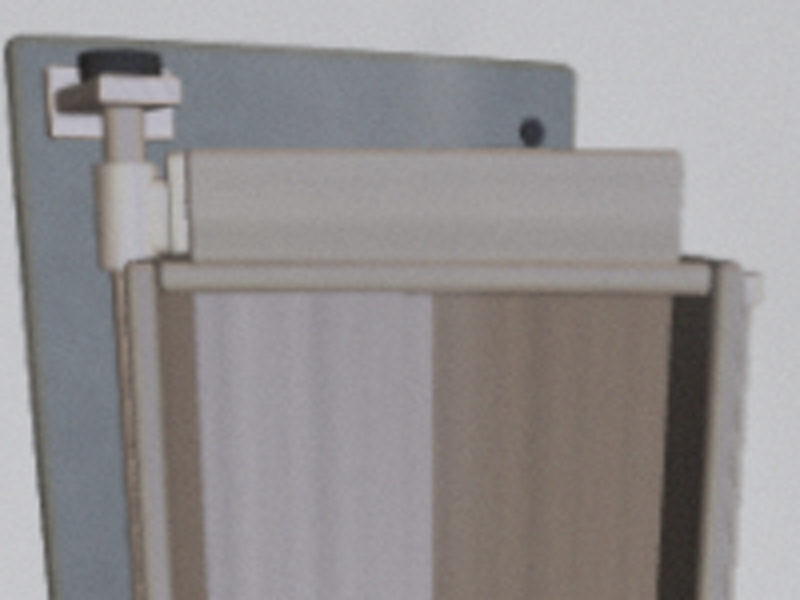

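Tab corners are at (188,152) and (682,152), rim corners at (127,262) and (740,262), inner rim corners at (162,290) and (712,290). The base's far corners are at (8,38) and (575,66).

```bash
cat > hand.py <<'E'
from st import *
o4=pickle.load(open("w4.pkl","rb")); he=z["hand_eye"]; Ci=np.linalg.inv(he)
cam=(z["intrinsics"],z["D"],Ci)
q=lambda a:np.array(a,float)/4+[150,40]
u=q([[188,152],[682,152],[127,262],[740,262],[162,290],[712,290]])
m=np.array([[-22,79.5,40],[22,79.5,40],[-28,70,40],[28,70,40],[-25,67,40],[25,67,40]],float)
B=np.array([[0,1,0],[1,0,0],[0,0,-1.]])
def pts(p,P): return R.from_euler('zyx',[p[3],p[4] if len(p)>4 else 0,0]).apply(P@B.T)+[p[0],p[1],p[2]]
def fh(p): return (proj(pts(p,m),cam)-u).ravel()
for x0 in([0,0,190,0],[0,0,190,0,0]):
    r=least_squares(fh,x0); print(r.x.round(3),r.fun.round(1))
E
python3 hand.py; python3 - <<'E'
import sys; sys.path.insert(0,'.')
from hand import *
W4=(z["intrinsics"],z["D"],Tcam(o4,he))
for p in ([550.17,213.88,-.2972,.535],np.load("stand.npy")):
    M,S,t,h=frames(p); print("base pred",((proj(M.apply([[-70,102,11],[70,102,11]])+t,W4)-[150,40])*4).round(0).tolist())
E
```

```text
[-4.33000e-01 -5.84000e-01  1.92893e+02 -1.00000e-03] [ 0.1 -0.3 -0.  -0.3  0.2 -0.5  0.7 -0.5 -0.   0.8 -0.9  0.8]
[-1.80000e+00 -5.83000e-01  1.90319e+02 -1.00000e-03 -3.60000e-02] [ 0.3 -0.3 -0.2 -0.3  0.1 -0.5  0.7 -0.5 -0.1  0.8 -0.8  0.8]
[-4.33000e-01 -5.84000e-01  1.92893e+02 -1.00000e-03] [ 0.1 -0.3 -0.  -0.3  0.2 -0.5  0.7 -0.5 -0.   0.8 -0.9  0.8]
[-1.80000e+00 -5.83000e-01  1.90319e+02 -1.00000e-03 -3.60000e-02] [ 0.3 -0.3 -0.2 -0.3  0.1 -0.5  0.7 -0.5 -0.1  0.8 -0.8  0.8]
base pred [[7.0, 36.0], [580.0, 69.0]]
base pred [[12.0, 35.0], [583.0, 68.0]]
```

Call:
send_rows:
  rows: [0.12,0.06,-0.6,0.03,-0.03,0.03,0.4,0.12,0.06,-0.76,0,0,0,0.4,0,0,0,0,0,0,0.4,0.24,-0.07,-0.43,0,0,0,0.4,0.24,-0.07,-0.43,0,0,0,0.4,0.12,-0.04,-0.22,0,0,0,0.4,0,0,0,0,0,0,0.4,0,0,0,0,0,0,0.4,0,0,0,0,0,0,0.4]

```text
clock: 12.23
tool_pos: [428.7, 251.7, 245.6]
eef_rot: [0.213, 0.775, 0.573, 0.159]
ft_force: [-0.3, 0.1, -3.5]
finger_gap: 54.9
grasp_force: 43.9
```

```bash
python3 tgt.py .535 190
```

```text
[ 5.50169596e+02  2.13876128e+02 -2.97188045e-01] [532.4 219.3  60.8]
target [439.8 247.7 224.3] axes x,y,z [[0.823, -0.252, 0.51], [0.293, 0.956, 0.0], [-0.487, 0.149, 0.86]]
shift units [ 0.368 -0.135 -0.71 ] turn units [-0.028  0.058  0.006]
trough in pocket [ 1.38  1.1  24.33] tilt err deg [-0.14  0.19  0.11] 12.2333 [-0.3  0.1 -3.5]
```

Call:
send_rows:
  rows: [0.05,-0.04,-0.17,0,0.03,0,0.4,0.09,-0.03,-0.16,0,0,0,0.4,0.08,-0.03,-0.15,0,0,0,0.4,0,0,0,0,0,0,0.4,0,0,0,0,0,0,0.4,0,0,0,0,0,0,0.4]

```text
clock: 12.73
tool_pos: [435.1, 248.7, 230.2]
eef_rot: [0.212, 0.776, 0.573, 0.158]
ft_force: [0.4, -0.4, -2.4]
finger_gap: 54.9
grasp_force: 44.0
```

```bash
python3 tgt.py .535 190; python3 w.py w5; python3 tgt.py .535 190 | tail -1;  python3 - <<'E'
import cv2,numpy as np
from cell import robot
w=cv2.imread('pics/w5_raw.png')[20:185,130:350]
s=robot.grab_frame("scene")[:,:,::-1][155:215,215:295]; d=robot.grab_frame("side")[:,:,::-1][160:220,225:305]
f=lambda a:cv2.resize(a,(400,300),interpolation=cv2.INTER_CUBIC)
cv2.imwrite('pics/m5.png',np.vstack([np.hstack([f(s),f(d)]),np.hstack([cv2.resize(w,(400,300),interpolation=cv2.INTER_CUBIC),np.zeros((300,400,3),np.uint8)])]))
E
```

```text
[ 5.50169596e+02  2.13876128e+02 -2.97188045e-01] [532.4 219.3  60.8]
target [439.8 247.7 224.3] axes x,y,z [[0.823, -0.252, 0.51], [0.293, 0.956, 0.0], [-0.487, 0.149, 0.86]]
shift units [ 0.155 -0.035 -0.197] turn units [-0.018  0.007  0.004]
trough in pocket [-1.04 -0.16  7.51] tilt err deg [-0.06  0.01  0.05] 12.7333 [ 0.4 -0.4 -2.4]
12.7333 [435.1 248.7 230.2] [0.2122 0.7756 0.5732 0.1577]
trough in pocket [-0.99 -0.11  7.6 ] tilt err deg [-0.07  0.01  0.06] 12.7833 [ 0.2  0.9 -2.6]
```

View pics/m5.png

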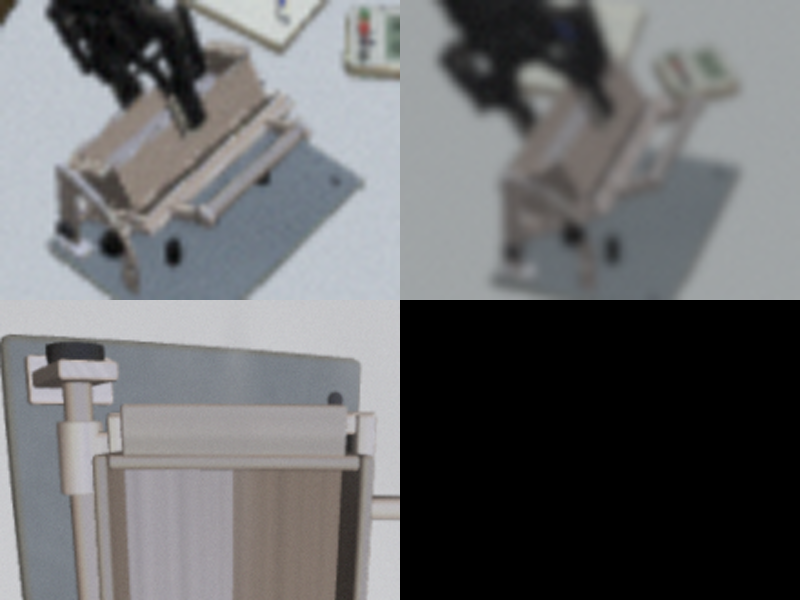

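Call:
send_rows:
  rows: [0.06,-0.018,-0.04,0,0,0,0.4,0.032,-0.01,-0.057,0,0,0,0.4,0.032,-0.01,-0.057,0,0,0,0.4,0,0,0,0,0,0,0.4,0,0,0,0,0,0,0.4]

```text
clock: 13.3
tool_pos: [438.9, 247.5, 225.5]
eef_rot: [0.212, 0.776, 0.573, 0.158]
ft_force: [0.1, -0.3, -1.8]
finger_gap: 55.1
grasp_force: 44.0
```

```bash
python3 tgt.py .535 190|tail -2
```

```text
shift units [ 0.029  0.005 -0.043] turn units [-0.02   0.009  0.005]
trough in pocket [ 0.01 -0.16  1.5 ] tilt err deg [-0.07  0.01  0.06] 13.3 [ 0.1 -0.3 -1.8]
```

Call:
send_rows:
  rows: [0.016,-0.005,-0.029,0,0,0,0.4,0.016,-0.005,-0.029,0,0,0,0.4,0,0,0,0,0,0,0.4,0,0,0,0,0,0,0.4]

```text
clock: 13.63
tool_pos: [439.6, 247.4, 224.5]
eef_rot: [0.212, 0.776, 0.573, 0.158]
ft_force: [-4.2, -0.1, 2.8]
finger_gap: 55.5
grasp_force: 44.9
```

Call:
send_rows:
  rows: [0.016,-0.005,-0.029,0,0,0,0.4,0,0,0,0,0,0,0.4,0,0,0,0,0,0,0.4]

```text
clock: 13.88
tool_pos: [439.9, 247.4, 223.9]
eef_rot: [0.212, 0.776, 0.573, 0.158]
ft_force: [-8.1, 0.3, 7.7]
finger_gap: 55.3
grasp_force: 45.4
```

```bash
python3 tgt.py .535 190|tail -2; python3 -c "
from cell import robot
print(robot.get_obs()['moment'])"
```

```text
shift units [-0.004  0.011  0.011] turn units [-0.016  0.016  0.007]
trough in pocket [ 0.16 -0.1  -0.4 ] tilt err deg [-0.05  0.04  0.07] 13.8833 [-8.1  0.3  7.7]
[-0.03291616  0.92034523 -0.12282216]
```

Contact is at the hinge-side edge, which suggests the stage is slightly flatter than modelled. I tilt the trough about 1.2° to match.

Call:
send_rows:
  rows: [0.04,-0.012,0.017,0.03,0.097,0,0.4,0.04,-0.012,0.017,0.03,0.097,0,0.4,0.04,-0.012,0.017,0.03,0.097,0,0.4,0,0,0,0,0,0,0.4,0,0,0,0,0,0,0.4]

```text
clock: 14.3
tool_pos: [443.6, 246.3, 225.5]
eef_rot: [0.204, 0.778, 0.575, 0.152]
ft_force: [-8.5, -0.6, 6.8]
finger_gap: 55.1
grasp_force: 45.4
```

```bash
python3 tgt.py .514 190|tail -2; python3 -c "
from cell import robot
print(robot.get_obs()['moment'])"
```

```text
shift units [-0.021  0.012 -0.001] turn units [-0.017  0.015 -0.006]
trough in pocket [ 0.75  0.12 -0.31] tilt err deg [-0.09  0.04  0.02] 14.3 [-8.5 -0.6  6.8]
[-0.0594309   0.57299946 -0.17636747]
```

Call:
send_rows:
  rows: [0,0,0,0,0,0,0.72,0,0,0,0,0,0,0.76,0,0,0,0,0,0,0.8,0,0,0,0,0,0,0.85,0,0,0,0,0,0,0.85,0,0,0,0,0,0,0.85]

```text
clock: 14.8
tool_pos: [444.0, 246.1, 224.6]
eef_rot: [0.204, 0.778, 0.575, 0.152]
ft_force: [-0.1, -0.3, 0.3]
finger_gap: 72.7
grasp_force: 0.0
```

Call:
send_rows:
  rows: [-0.1,0.03,0.17,0,0,0,0.85,-0.2,0.06,0.35,0,0,0,0.85,-0.3,0.09,0.52,0,0,0,0.85,-0.5,0.15,0.86,0,0,0,0.85,-0.5,0.15,0.86,0,0,0,0.85,-0.5,0.15,0.86,0,0,0,0.85,0,0,0,0,0,0,0.85,0,0,0,0,0,0,0.85]

```text
clock: 15.47
tool_pos: [380.8, 265.7, 335.4]
eef_rot: [0.204, 0.777, 0.575, 0.154]
ft_force: [0.6, -0.0, -0.3]
finger_gap: 72.9
grasp_force: 0.0
```

```bash
python3 w.py w6; python3 - <<'E'
import cv2,numpy as np
from cell import robot
w=cv2.imread('pics/w6_raw.png')
s=robot.grab_frame("scene")[:,:,::-1][150:225,215:295]; d=robot.grab_frame("side")[:,:,::-1][155:230,225:305]
f=lambda a:cv2.resize(a,(320,300),interpolation=cv2.INTER_CUBIC)
wc=cv2.resize(w[0:360,112:400],(480,600),interpolation=cv2.INTER_CUBIC)
cv2.imwrite('pics/m6.png',np.hstack([np.vstack([f(s),f(d)]),wc]))
E
```

```text
15.4667 [380.8 265.7 335.4] [0.204  0.7773 0.5748 0.1544]
```

View pics/m6.png

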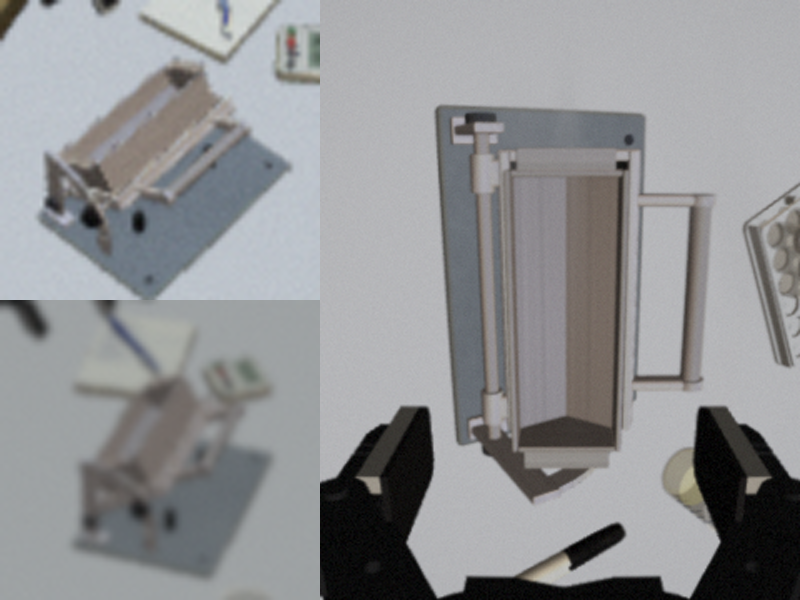

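The trough sits square between the lips, the fingers are clear, and the beaker is untouched at (690,480). Handing in.

```bash
python3 -c "
from cell import robot
print(robot.close_job())"
```

```text
the job is handed in; nothing more can be done
None
```

I folded the stage to about 30°, seated the trough flat and square in its pocket and released it, left the beaker where it stood, and handed the job in; no verdict came back.

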